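# Turn a studded panel over in its turning frame and lock it

## Task

The wooden panel in the turning frame lies with its brass-studded face up, and its lock knob is tight. Loosen the lock knob, turn the panel right over about its long axis so that the plain back faces up and lies level, then turn the lock knob fully tight again. Leave the eraser, tweezers, glue bottle and thread spool where they are.

Things in the scene. Friction and masses are not known exactly. Their poses are not given: they have to be found in the camera images.
- frame: Frame fixed to the table: steel base plate 110 (x) x 215 (y) x 12 mm, two aluminium posts 40 x 22 mm at y = -90 (110 mm high; the crank is outside it) and y = +90 mm (120 mm high; carries the lock knob). Origin: centre of the plate's underside; z up. The pivot axis runs along the frame's y at x = 0, 90 mm above the table.
- panel (a joint): Panel about the pivot, rad: 0 = level, studs up; positive lifts the crank handle and takes it over the top to the frame's -x side; +3.14 or -3.14 = level, plain back up. Stops at +-3.9. Panel with rails 90 x 154 x 14 mm. With the knob loose it turns at 2 N on the handle and stays where left (balanced); knob tight, a brake holds it. No catch at level.
- crank_handle (a point): Mid-grip of the black crank handle: bar 12 mm thick, 52 mm long, parallel to the frame's y, 17 mm collar at the outer end. Fixed to the panel 40 mm off the pivot, so it must turn in the fingers (pinch lightly, about 5 N). At frame y = -141 mm, x = 40 cos(panel), height 90 + 40 sin(panel) mm; 28 mm from the crank arm. Its z axis is the panel's normal on the studded side.
- lock_knob (a joint): Turn of the lock knob about its upright axis, rad: grows clockwise seen from above (tightening), from 0 (fully loose, stop) to 1.4 (fully tight, stop). The brake bites from about 0.9; below that the panel is free. It stays where it is left; takes about 0.09 N m when loose, up to 0.17 N m when tight (grip it with about 40 N).
- knob_grip (a point): Middle of the lock knob's grip: black upright bar 42 mm long, 12 mm wide, 24 mm high on top of the left post, on the knob's axis at frame x = 0, y = 90 mm, 146 mm above the table (bar from 134 to 158 mm). The point's x axis lies along the bar; at joint 0 it is parallel to the frame's x.
- eraser: White eraser 19 x 42 x 12 mm lying behind the frame; origin at the centre of its underside. Bystander.
- tweezers: Steel tweezers 16 x 124 x 9 mm lying behind the frame; origin at the centre of the underside. Bystander.
- glue_bottle: White glue bottle, 38 mm in diameter, 114 mm high, standing left of the frame; origin at the centre of its underside. Bystander.
- thread_spool: Thread spool 31 mm in diameter, 40 mm high, standing left of the frame; origin at the centre of its underside. Bystander.

How it is judged (in metres and radians):
On the way, in this order (a step that is already met when the one before it is completed fails the run):
1. the lock knob is loosened until the brake is free (value of joint lock_knob below 0.9 rad), for 0.2 s.
2. with the knob loose, the panel is turned over to plain back up and level (value of joint lock_knob below 0.9 rad and angle between crank_handle's own z axis and vertical above 3.0216 rad), for 0.2 s.
At the end, for the whole second after the job is handed in: The panel rests plain back up, within 0.12 rad (7 degrees) of level, and the lock knob is tight (joint above 1.15 of 1.4 rad) (angle between crank_handle's own z axis and vertical above 3.0216 rad and value of joint lock_knob above 1.15 rad and velocity of joint panel between -0.05 and 0.05 rad/s); the robot touches nothing.
It fails at once if the eraser, tweezers, glue bottle or thread spool is moved more than 30 mm or the bottle or spool is knocked over (distance of any of eraser, tweezers, glue_bottle, thread_spool from where it was at the start of the episode above 0.03 m or angle between any of glue_bottle, thread_spool's own z axis and vertical above 0.6 rad).
It also fails if it takes over 72 s, if anything falls off the work surface, if the arm or the gripper's body presses on something with over 40 N, if the wrist force passes 120 N, or if a joint passes its speed limit or range.

## Robot

A 6-joint arm with a two-finger parallel gripper is mounted at the origin on a cart in front of the work surface, level with it; the furniture and walls round the work are solid. World frame = base frame: x ahead of the robot, y to its left, z up, the work surface at z = 0. Lengths are in mm, angles in rad, forces in N, time in s.
With the tool pointing down it reaches from about 400 to 925 mm from the base axis. Payload 12.5 kg.
Tool frame: the origin (TCP) lies on the mounting face of the last link; the fingertips stand 190 mm ahead of it and the grasp point (between the pads) lies 171 mm ahead of it; z points along the fingers, y is the line along which they close (so a half turn about z gives the same grasp; the last joint's range is limited). The gripper opens to 95 mm and grips with 3 to 60 N. Pads are 20 mm wide; open, the fingers measure 119 mm over their backs; the gripper's body (75 mm by 180 mm) begins 59 mm behind the grasp point.
Start: joints at [1.146, 0.491, 1.559, -0, 1.092, -0.106], TCP at [195.868, 593.515, 404.761] pointing down, gripper open.
Joint ranges: [-3.1, 3.1], [-0.84, 2.19], [0.05, 2.79], [-1.13, 4.28], [0.06, 2.93], [-2.69, 2.69]. Speed limits (rad/s): [2.22, 2.22, 2.79, 3.14, 3.14, 3.14].

## Interface

Orientations are given as [roll, pitch, yaw] about the fixed x, y, z axes, in that order (R = Rz(yaw) Ry(pitch) Rx(roll)).
In Python, from cell import * gives the robot as it stands.
- The arm moves only by the tool arm_command, never from a script. Its argument "rows" is a list that holds one entry, the list of rows, each a list of 7 numbers: the shift along the tool's x, y, z normalised to -1 to 1, where 1 is 0.15 m, then the turn, a rotation vector about the tool's x, y, z normalised to -1 to 1, where 1 is 360 degrees, then the opening, from -1 (shut) to 1 (fully open). A call has 1 to 10 rows; each row is the pose to reach, as a shift and turn from the pose commanded when the call began, along the tool's axes at that moment, turning the shorter way round; what a row does not reach only later rows make up. A row lasts 1/12 s, in which the tool goes at most 41.7 mm and 7.16 degrees, less where a joint would pass 70% of its speed; a pose out of reach is approached as far as the arm can. A call with a number of a shift or a turn outside -1 to 1 is refused whole. A call with a gripper value outside its range is refused whole. The fingers move at their own pace and stop on an object; the grip force is fixed at half the most. Time passes only in rows, so rows that repeat a pose let the fingers close. It gives the time, the measured TCP pose, the force, the opening and the grip force at its end, in the units of the state.
- state(): the state, without advancing time (a new reading comes with each control period).
- read_camera(name): name is "side" or "top" or "wrist"; returns (picture, depth): 480x640x3 uint8, red, green, blue; 480x640 float32, mm along the optical axis (not along the pixel's ray), 0 where there is no reading.
- get_calibration(name): a dict with "camera_matrix" (3x3 intrinsics, pixels), "D" ([k1, k2, p1, p2, k3] as OpenCV has them; the pictures are not rectified), "position" and "orientation" of the camera in the world; the wrist camera has in their place "hand_eye" (4x4, takes a point from camera to tool coordinates, whose origin is the TCP and whose axes are the flange's). Camera axes: x right, y up, looking along -z (the intrinsics and any distortion apply to the point x, -y, -z); pixel columns grow to the right and rows downward; lengths in mm; the calibration is good to about 2 mm. A picture is of the moment at which its call begins: read the wrist's pose just before it. get_calibration takes no time and is no camera call.
- job_done(): hands the job in; it is judged then, once.
The state is a dict: "t": time; "joints": joint angles; "qvel": joint speeds; "tau": joint torques, N m; "eef_pos": TCP position; "tcp_rot": TCP orientation; "ft_force": force on the tool from outside, world axes, zero at the start; "moment": the same for the moment, N m; "opening": opening from 0.0 (shut) to 1.0 (fully open); "grip_force": force on a finger pad.
Only numpy, scipy, OpenCV 4.12 (cv2) and the standard library are available. Lean on these libraries where they do the work, as an engineer would, in place of code of your own. Each camera call takes 0.05 s, during which the arm holds its last target. There are 200 camera calls.

## Working session

There is one attempt and no reset: what is moved stays moved. The work goes in short steps, Python scripts to look and compute and a tool call to move; the robot and the scene stay as the last step left them, time stands still between calls to the robot, and variables do not carry over. Pictures are saved under pics/ and viewed, at most 10 in all, crops included, and the job is handed in when it is done.

Besides the shell and the picture viewer there is one more tool, called after ">>>" by a JSON object that holds its "method" and its "body". arm_command: Moves the arm, as the interface text tells. Its arguments: {"type":"object","properties":{"rows":{"type":"array","items":{"type":"array","items":{"type":"array","items":{"type":"number","minimum":-1,"maximum":1}}}}},"required":["rows"]}

```bash
mkdir -p pics; ls; python3 - <<'E'
from cell import *
import cv2,numpy as np
print(state())
for n in ("top","side"):
    im,d=read_camera(n); cv2.imwrite(f"pics/{n}0.png",im[:,:,::-1]); np.save(f"pics/{n}0.npy",d)
    print(n,get_calibration(n))
print(get_calibration("wrist"))
E
```

```text
pics
{'t': 0.0, 'joints': array([ 1.14638314e+00,  4.91597192e-01,  1.55945800e+00, -1.43783806e-05,
        1.09167088e+00, -1.05624923e-01]), 'qvel': array([ 1.16239662e-03, -6.78151657e-05,  9.79798034e-04,  5.16658928e-04,
       -3.55365219e-04, -8.51234277e-04]), 'tau': array([-8.46029197e-04, -6.12660384e+01, -2.58167428e+01,  6.92276610e-02,
        4.83553531e-02, -1.17475361e-04]), 'eef_pos': array([195.86866663, 593.48836484, 404.13529506]), 'tcp_rot': array([-3.14046421e+00, -1.06813903e-04,  2.82281097e+00]), 'ft_force': array([ 0.05975591, -0.19547602, -0.10063706]), 'moment': array([ 0.0192323 , -0.00033074, -0.01775223]), 'grip_force': 0.0, 'opening': 1.0009897557456267}
top {'camera_matrix': array([[571.79892579,   0.        , 319.48268455],
       [  0.        , 571.79892579, 242.44616876],
       [  0.        ,   0.        ,   1.        ]]), 'D': array([0.01590064, 0.        , 0.        , 0.        , 0.        ]), 'position': array([ 397.16942965,   44.89503515, 1248.59280366]), 'orientation': array([ 0.15074388, -0.00185916, -1.57188858])}
side {'camera_matrix': a
[... 259 characters left out ...]
6, -721.37776488,  446.84055876]), 'orientation': array([1.19249365, 0.01477978, 0.0056201 ])}
{'camera_matrix': array([[371.50797603,   0.        , 321.73502748],
       [  0.        , 371.50797603, 246.81561894],
       [  0.        ,   0.        ,   1.        ]]), 'D': array([-0.06786916,  0.        ,  0.        ,  0.        ,  0.        ]), 'hand_eye': array([[ 3.65711515e-04,  9.64651420e-01,  2.63528943e-01,
         7.35255799e+01],
       [ 9.99999885e-01, -4.34512605e-04,  2.02792634e-04,
        -5.01754023e-01],
       [ 3.10130851e-04,  2.63528839e-01, -9.64651468e-01,
         1.97873466e+01],
       [ 0.00000000e+00,  0.00000000e+00,  0.00000000e+00,
         1.00000000e+00]])}
```

View pics/top0.png

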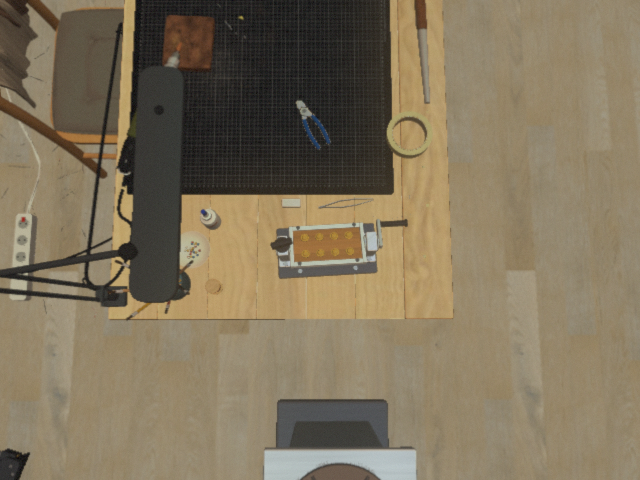

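View pics/side0.png

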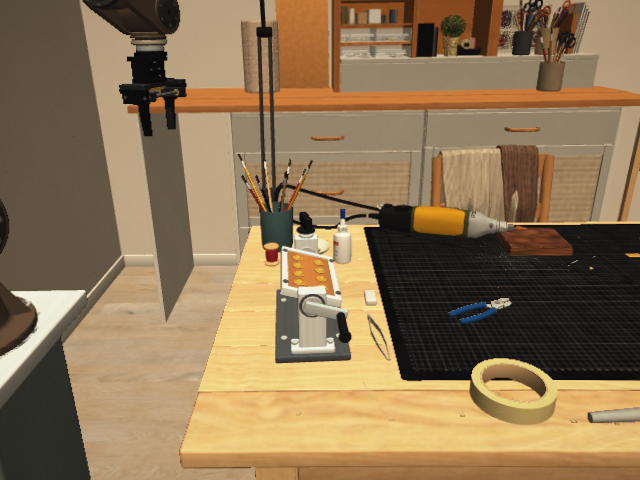

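The top view shows the frame at about (325,250), the knob at (281,244) and the crank handle at (393,223). The side view shows the crank handle at (344,325) and the knob at (306,222). Next I'll take depth-based points and zoomed crops.

```bash
cat > h.py <<'E'
import numpy as np, cv2
from cell import *
from scipy.spatial.transform import Rotation as R
def cam(n,st=None):
    c=get_calibration(n); K,D=c["camera_matrix"],c["D"]
    if n=="wrist":
        H=c["hand_eye"]; Rt=R.from_euler("xyz",st["tcp_rot"]).as_matrix()
        return K,D,Rt@H[:3,:3],Rt@H[:3,3]+st["eef_pos"]
    return K,D,R.from_euler("xyz",c["orientation"]).as_matrix(),np.array(c["position"])
F=np.diag([1.,-1,-1])
def ray(C,uv):
    K,D,Rm,p=C; q=cv2.undistortPoints(np.array(uv,float).reshape(-1,1,2),K,D)[:,0]
    return np.c_[q,np.ones(len(q))]@F@Rm.T
def proj(C,P):
    K,D,Rm,p=C; X=(np.atleast_2d(P)-p)@Rm@F
    return cv2.projectPoints(X,np.zeros(3),np.zeros(3),K,D)[0][:,0]
def world(C,d):
    v,u=np.nonzero(d>0); W=ray(C,np.c_[u,v])*d[v,u][:,None]+C[3]
    o=np.full(d.shape+(3,),np.nan); o[v,u]=W; return o
def tri(C1,u1,C2,u2):
    r1,r2=ray(C1,[u1])[0],ray(C2,[u2])[0]
    s=np.linalg.lstsq(np.c_[r1,-r2],C2[3]-C1[3],rcond=None)[0]
    a,b=C1[3]+s[0]*r1,C2[3]+s[1]*r2
    return (a+b)/2,np.linalg.norm(a-b)
def framepts(x,y,yaw,P):
    c,s=np.cos(yaw),np.sin(yaw); P=np.atleast_2d(np.array(P,float))
    return np.c_[x+c*P[:,0]-s*P[:,1],y+s*P[:,0]+c*P[:,1],P[:,2]]
E
python3 - <<'E'
from h import *
T,S=cam("top"),cam("side")
a=cv2.imread("pics/top0.png");b=cv2.imread("pics/side0.png")
ca=cv2.resize(a[200:290,265:415],None,fx=5,fy=5,interpolation=cv2.INTER_CUBIC)
cb=cv2.resize(b[205:365,265:365],None,fx=3.5,fy=3.5,interpolation=cv2.INTER_CUBIC)
cv2.imwrite("pics/ca.png",ca);cv2.imwrite("pics/cb.png",cb)
WT=world(T,np.load("pics/top0.npy"));WS=world(S,np.load("pics/side0.npy"))
# plate edges & things by height
reg=WT[195:300,200:420].reshape(-1,3)
for lo,hi in((8,16),(60,85),(85,100),(100,115),(115,130),(130,165)):
    m=(reg[:,2]>lo)&(reg[:,2]<hi)&(np.abs(reg[:,1]-33)<190); q=reg[m]
    if len(q)>3: print(lo,hi,len(q),np.median(q,0).round(1),q.min(0).round(0),q.max(0).round(0))
m=(reg[:,2]>130)&(reg[:,2]<170)&(reg[:,1]<160)
q=reg[m]
print(q.round(0)[::4].tolist())
L=WT[60:305,100:200].reshape(-1,3);L=L[L[:,2]>200];print("lamp",np.nanmin(L,0),np.nanmax(L,0))
for n,uv in(("handle",(393,223)),("eraser",(291,203)),("bottle",(206,214)),("spool",(213,286))):print(n,WT[uv[1],uv[0]].round(0))
print(WS[325,344].round(0))
E
```

```text
8 16 1180 [528.6  43.5  11.7] [ 466. -125.    8.] [685. 184.  16.]
60 85 533 [604.5   6.3  83.1] [ 543. -139.   62.] [623. 124.  85.]
85 100 2056 [575.3  21.1  91.9] [ 520. -139.   85.] [623. 131. 100.]
100 115 1140 [541.5   5.3 104.9] [519. -84. 100.] [594. 131. 115.]
115 130 54 [547.9 116.4 119.1] [543. -63. 115.] [590. 127. 129.]
130 165 246 [560.3 116.6 154. ] [547.  96. 130.] [578. 138. 163.]
[[578.0, 123.0, 131.0], [577.0, 115.0, 134.0], [575.0, 122.0, 135.0], [575.0, 115.0, 134.0], [571.0, 105.0, 159.0], [573.0, 128.0, 135.0], [573.0, 120.0, 137.0], [569.0, 111.0, 162.0], [570.0, 104.0, 156.0], [571.0, 130.0, 134.0], [568.0, 121.0, 157.0], [568.0, 113.0, 157.0], [568.0, 106.0, 154.0], [568.0, 98.0, 156.0], [566.0, 123.0, 158.0], [566.0, 115.0, 156.0], [566.0, 107.0, 157.0], [566.0, 100.0, 156.0], [565.0, 131.0, 152.0], [564.0, 123.0, 158.0], [563.0, 115.0, 160.0], [564.0, 107.0, 155.0], [563.0, 99.0, 160.0], [562.0, 134.0, 158.0], [562.0, 127.0, 155.0], [562.0, 119.0, 157.0], [562.0, 111.0, 159.0], [562.0, 103.0, 158.0], [564.0, 97.0, 140.0], [560.0, 132.0, 157.0], [560.0, 123
[... 229 characters left out ...]
3.0, 155.0], [558.0, 116.0, 147.0], [560.0, 109.0, 133.0], [555.0, 136.0, 153.0], [554.0, 129.0, 156.0], [556.0, 121.0, 147.0], [557.0, 114.0, 134.0], [557.0, 107.0, 134.0], [553.0, 133.0, 152.0], [556.0, 124.0, 132.0], [555.0, 116.0, 138.0], [556.0, 109.0, 133.0], [552.0, 131.0, 143.0], [553.0, 122.0, 137.0], [553.0, 114.0, 134.0], [553.0, 107.0, 134.0], [551.0, 124.0, 136.0], [552.0, 115.0, 131.0], [552.0, 107.0, 131.0], [549.0, 118.0, 134.0], [550.0, 111.0, 133.0], [547.0, 116.0, 136.0]]
lamp [429.73413564 214.75146863 547.06344   ] [729.72938564 311.46826091 585.99856636]
handle [ 615. -110.   84.]
eraser [673. 105.  13.]
bottle [632. 276.  94.]
spool [488. 268.  39.]
[ 615. -120.   85.]
```

View pics/ca.png

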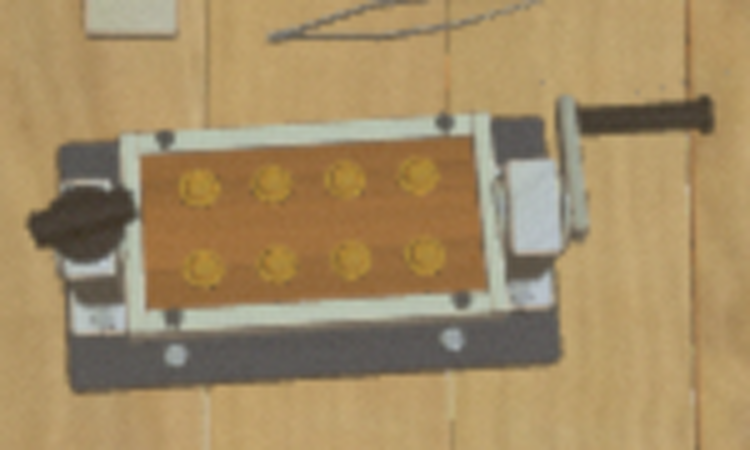

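View pics/cb.png

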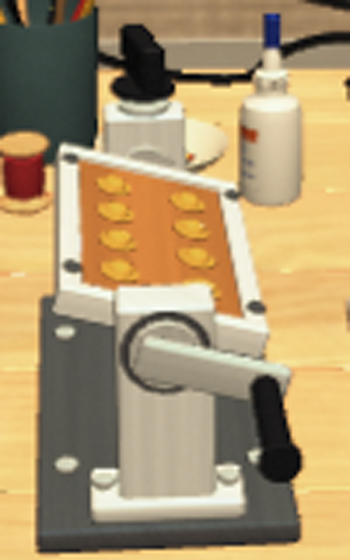

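The crops give plate corners in the top crop at (57,143), (545,117), (560,363) and (72,390), and the knob bar from (28,235) to (135,200). The side crop shows the collar at (281,462). The panel starts slightly tilted, handle side down. I'll fit the frame pose using both views.

```bash
python3 - <<'E'
from h import *
from scipy.optimize import least_squares
T,S=cam("top"),cam("side")
t=lambda x,y:(265+(x+.5)/5-.5,200+(y+.5)/5-.5)
s=lambda x,y:(265+(x+.5)/3.5-.5,205+(y+.5)/3.5-.5)
print("knob top tri",tri(T,t(80,216),S,s(143,38)))
print("collar tri",tri(T,t(706,115),S,s(281,462)))
print("collar-arm side of grip",tri(T,t(582,120),S,s(263,383)))
obs=[(T,t(72,390),(-55,107.5,12)),(T,t(560,363),(-55,-107.5,12)),(T,t(545,117),(55,-107.5,12)),(T,t(57,143),(55,107.5,12)),
(S,s(40,297),(-55,107.5,12)),(S,s(40,540),(-55,-107.5,12)),(S,s(300,532),(55,-107.5,12))]
H=[(T,t(706,115),-165),(S,s(281,462),-167)]
def f(p):
    r=[proj(C,framepts(*p[:3],P))[0]-uv for C,uv,P in obs]
    r+=[proj(C,framepts(*p[:3],(40*np.cos(p[3]),y,90+40*np.sin(p[3]))))[0]-uv for C,uv,y in H]
    return np.ravel(r)
o=least_squares(f,[560,33,.06,-.2],x_scale=[10,10,.1,.1]);print(o.x,f(o.x).reshape(-1,2).round(1).tolist())
x=o.x
print("knob",framepts(*x[:3],(0,90,146)),"handle",framepts(*x[:3],(40*np.cos(x[3]),-141,90+40*np.sin(x[3]))))
WT=world(T,np.load("pics/top0.npy"))
m=np.zeros((480,640),np.uint8);cv2.fillConvexPoly(m,np.array([t(165,170),t(460,160),t(465,285),t(170,290)]).astype(int),1)
q=WT[m>0];q=q[np.isfinite(q[:,0])];A=np.linalg.lstsq(np.c_[q[:,:2],np.ones(len(q))],q[:,2],rcond=None)[0]
e1=np.array([np.cos(x[2]),np.sin(x[2])]);print("panel tilt",np.arctan(A[:2]@e1), "pivot z plane",np.r_[x[:2],1]@A)
q=WT.reshape(-1,3);q=q[(q[:,2]>150)&(q[:,2]<165)&(abs(q[:,0]-562)<40)&(abs(q[:,1]-117)<40)]
c,wh,a=cv2.minAreaRect(q[:,:2].astype(np.float32));print("bar top",c,wh,a,np.median(q[:,2]))
E
```

```text
knob top tri (array([562.52729281, 117.86890627, 154.96438506]), np.float64(0.2515097064235236))
collar tri (array([ 616.19902144, -137.26276648,   77.59567458]), np.float64(0.9646759877663186))
collar-arm side of grip (array([612.69052667, -85.2369953 ,  81.13265761]), np.float64(2.5026108401827605))
[ 5.67919320e+02  2.50582957e+01  5.67636662e-02 -2.79280245e-01] [[0.4, 0.5], [1.8, 0.2], [1.1, -0.3], [1.1, -0.0], [0.4, -1.2], [-1.1, -1.9], [1.1, -2.8], [0.2, 0.4], [0.1, -0.0]]
knob [[562.81333354 114.91333949 146.        ]] handle [[ 614.30693509 -113.53320591   78.9734459 ]]
panel tilt -0.2783948651030372 pivot z plane 93.75313422483353
bar top (562.8134155273438, 117.34815979003906) (12.199317932128906, 41.60266876220703) 16.991962432861328 157.308772852605
```

```bash
cat >> h.py <<'E'
def rows(cur,tgts):
    """cur,tgts: (x,y,z,yaw) tool down; prints normalised shift/turn of each target from cur"""
    R0=R.from_euler("xyz",[np.pi,0,cur[3]])
    for t in tgts:
        d=R0.inv().apply(np.array(t[:3])-cur[:3])/150
        w=(R0.inv()*R.from_euler("xyz",[np.pi,0,t[3]])).as_rotvec()/(2*np.pi)
        print(t,d.round(3).tolist(),w.round(4).tolist())
E
python3 - <<'E'
from h import *
P=[(195.9,593.5,404.8,2.8228),(200,470,404.8,2.8228),(290,340,404.8,2.8228),(380,200,404.8,2.5),(430,117,380,1.868),(562.7,117,380,1.868)]
for a,b in zip(P,P[1:]): rows(a,[b])
E
```

```text
(200, 470, 404.8, 2.8228) [-0.284, -0.773, -0.0] [0.0, 0.0, 0.0]
(290, 340, 404.8, 2.8228) [-0.841, -0.635, -0.0] [0.0, 0.0, 0.0]
(380, 200, 404.8, 2.5) [-0.862, -0.698, -0.0] [0.0, -0.0, 0.0514]
(430, 117, 380, 1.868) [-0.598, -0.244, 0.165] [-0.0, -0.0, 0.1006]
(562.7, 117, 380, 1.868) [-0.259, 0.846, 0.0] [0.0, 0.0, 0.0]
```

>>> {"method": "arm_command", "body": {"rows": [[[-0.284,-0.773,0,0,0,0,1],[-0.284,-0.773,0,0,0,0,1],[-0.284,-0.773,0,0,0,0,1],[-0.284,-0.773,0,0,0,0,1],[-0.284,-0.773,0,0,0,0,1]]]}}

```text
t: 0.52
eef_pos: [200.1, 468.8, 405.2]
tcp_rot: [3.141, 0.0, 2.821]
ft_force: [-0.1, 0.3, 1.0]
opening: 1.0
grip_force: 0.0
```

>>> {"method": "arm_command", "body": {"rows": [[[-0.841,-0.635,0,0,0,0,1],[-0.841,-0.635,0,0,0,0,1],[-0.841,-0.635,0,0,0,0,1],[-0.841,-0.635,0,0,0,0,1],[-0.841,-0.635,0,0,0,0,1],[-0.841,-0.635,0,0,0,0,1]]]}}

```text
t: 1.02
eef_pos: [291.2, 339.9, 404.8]
tcp_rot: [3.141, 0.0, 2.82]
ft_force: [-0.1, -0.6, 0.1]
opening: 1.004
grip_force: 0.0
```

>>> {"method": "arm_command", "body": {"rows": [[[-0.862,-0.698,0,0,0,0.051,1],[-0.862,-0.698,0,0,0,0.051,1],[-0.862,-0.698,0,0,0,0.051,1],[-0.862,-0.698,0,0,0,0.051,1],[-0.862,-0.698,0,0,0,0.051,1],[-0.862,-0.698,0,0,0,0.051,1]]]}}

```text
t: 1.52
eef_pos: [381.1, 199.9, 404.6]
tcp_rot: [3.141, -0.0, 2.499]
ft_force: [-0.5, -0.2, 0.2]
opening: 1.002
grip_force: 0.0
```

>>> {"method": "arm_command", "body": {"rows": [[[-0.598,-0.244,0.165,0,0,0.1006,1],[-0.598,-0.244,0.165,0,0,0.1006,1],[-0.598,-0.244,0.165,0,0,0.1006,1],[-0.598,-0.244,0.165,0,0,0.1006,1],[-0.598,-0.244,0.165,0,0,0.1006,1],[-0.598,-0.244,0.165,0,0,0.1006,1],[-0.598,-0.244,0.165,0,0,0.1006,1]]]}}

```text
t: 2.1
eef_pos: [429.9, 118.9, 379.9]
tcp_rot: [-3.142, -0.0, 1.876]
ft_force: [-0.2, 0.1, 0.4]
opening: 0.998
grip_force: 0.0
```

```bash
python3 - <<'E'
from h import *
st=state();print(st["t"],st["eef_pos"],st["tcp_rot"],st["ft_force"],st["joints"])
C=cam("wrist",st);im,d=read_camera("wrist");cv2.imwrite("pics/w1.png",im[:,:,::-1])
W=world(C,d).reshape(-1,3);q=W[(W[:,2]>148)&(W[:,2]<165)&(abs(W[:,0]-562)<45)&(abs(W[:,1]-117)<45)]
print(len(q))
if len(q)>9:
    c,wh,a=cv2.minAreaRect(q[:,:2].astype(np.float32));print("bar top",c,wh,a,np.median(q[:,2]))
E
```

```text
2.1 [429.91873906 118.88278264 379.87501744] [-3.14152127e+00 -2.38247572e-04  1.87603390e+00] [-0.20232323  0.05286526  0.37091493] [ 1.21458254e-01  2.71455986e-01  2.00857259e+00  2.91447853e-04
  8.61677820e-01 -1.83969126e-01]
0
```

View pics/w1.png

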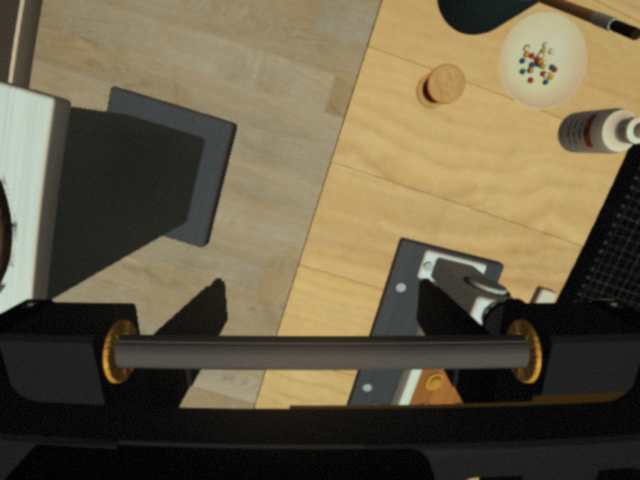

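The wrist view shows the frame's left end at about (450,290), with the knob hidden behind the right finger at about (490,310). The two-view fix is good enough, so I'll move above the knob.

>>> {"method": "arm_command", "body": {"rows": [[[-0.259,0.846,0,0,0,0,0.2],[-0.259,0.846,0,0,0,0,0.2],[-0.259,0.846,0,0,0,0,0.2],[-0.259,0.846,0,0,0,0,0.2],[-0.259,0.846,0,0,0,0,0.2],[-0.259,0.846,0,0,0,0,0.2],[-0.259,0.846,0,0,0,0,0.2]]]}}

```text
t: 2.73
eef_pos: [561.5, 118.2, 379.9]
tcp_rot: [-3.141, -0.0, 1.873]
ft_force: [-0.9, 0.4, -0.0]
opening: 0.615
grip_force: 0.0
```

```bash
python3 - <<'E'
from h import *
st=state();print(st["t"],st["eef_pos"],st["tcp_rot"],st["opening"])
rows(np.r_[st["eef_pos"],st["tcp_rot"][2]],[(562.8,117,328,1.868)])
C=cam("wrist",st);im,d=read_camera("wrist");cv2.imwrite("pics/w2.png",im[:,:,::-1])
W=world(C,d).reshape(-1,3);q=W[(W[:,2]>150)&(W[:,2]<165)&(abs(W[:,0]-562)<20)&(abs(W[:,1]-117)<35)]
print(len(q), q.min(0) if len(q) else 0,q.max(0) if len(q) else 0)
E
```

```text
2.7333 [561.5234576  118.16026454 379.90940568] [-3.14058641e+00 -3.50603225e-04  1.87257141e+00] 0.6147281265735746
(562.8, 117, 328, 1.868) [-0.01, 0.006, 0.346] [0.0, -0.0, 0.0007]
1396 [552.85334714  95.19326615 150.22269035] [574.10518483 136.81161845 160.15789106]
```

View pics/w2.png

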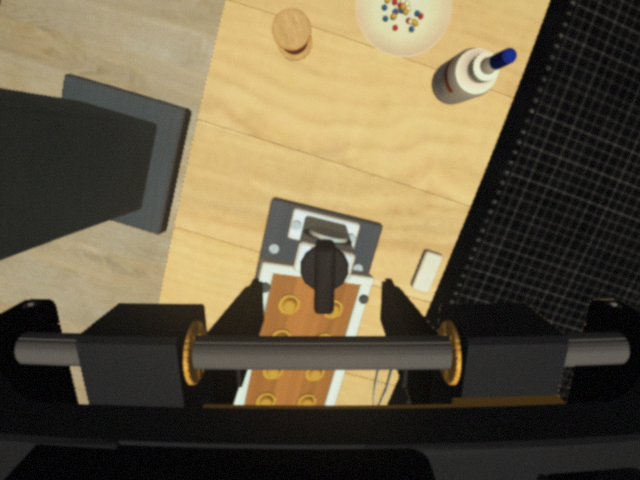

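The wrist view shows the knob at (323,275), with its bar in line with the image's vertical and centred between the fingers. The measured centre is (563,116), which agrees with the first fix. Now descend and grip.

>>> {"method": "arm_command", "body": {"rows": [[[-0.01,0.007,0.15,0,0,0.0005,0.2],[-0.01,0.007,0.346,0,0,0.0005,0.2],[-0.01,0.007,0.346,0,0,0.0005,0.2],[-0.01,0.007,0.346,0,0,0.0005,-1],[-0.01,0.007,0.346,0,0,0.0005,-1],[-0.01,0.007,0.346,0,0,0.0005,-1],[-0.01,0.007,0.346,0,0,0.0005,-1],[-0.01,0.007,0.346,0,0,0.0005,-1],[-0.01,0.007,0.346,0,0,0.0005,-1],[-0.01,0.007,0.346,0,0,0.0005,-1]]]}}

```text
t: 3.62
eef_pos: [564.2, 116.4, 328.4]
tcp_rot: [3.141, 0.0, 1.867]
ft_force: [-0.3, 0.5, -0.1]
opening: 0.165
grip_force: 0.0
```

>>> {"method": "arm_command", "body": {"rows": [[[0,0,0,0,0,0,-1],[0,0,0,0,0,0,-1],[0,0,0,0,0,0,-1]]]}}

```text
t: 3.87
eef_pos: [563.8, 116.3, 328.3]
tcp_rot: [-3.14, -0.0, 1.867]
ft_force: [-5.0, -1.9, 6.1]
opening: 0.127
grip_force: 30.0
```

>>> {"method": "arm_command", "body": {"rows": [[[0,0,0,0,0,-0.015,-1],[0,0,0,0,0,-0.03,-1],[0,0,0,0,0,-0.045,-1],[0,0,0,0,0,-0.06,-1],[0,0,0,0,0,-0.075,-1],[0,0,0,0,0,-0.09,-1],[0,0,0,0,0,-0.105,-1],[0,0,0,0,0,-0.12,-1],[0,0,0,0,0,-0.135,-1],[0,0,0,0,0,-0.15,-1]]]}}

```text
t: 4.7
eef_pos: [563.8, 116.2, 328.4]
tcp_rot: [-3.141, -0.001, 2.814]
ft_force: [-4.9, -2.7, 5.8]
opening: 0.121
grip_force: 30.0
```

>>> {"method": "arm_command", "body": {"rows": [[[0,0,0,0,0,-0.01,-1],[0,0,0,0,0,-0.02,-1],[0,0,0,0,0,-0.03,-1],[0,0,0,0,0,-0.03,-1],[0,0,0,0,0,-0.03,-1],[0,0,0,0,0,-0.03,-1],[0,0,0,0,0,-0.03,0],[0,0,0,0,0,-0.03,0],[0,0,0,0,0,-0.03,0],[0,0,0,0,0,-0.03,0]]]}}

```text
t: 5.53
eef_pos: [564.3, 116.4, 328.0]
tcp_rot: [3.141, 0.0, 2.998]
ft_force: [-0.1, -0.0, 0.5]
opening: 0.344
grip_force: 0.0
```

>>> {"method": "arm_command", "body": {"rows": [[[0,0,-0.2,0,0,0,0],[0,0,-0.4,0,0,0,0],[0,0,-0.4,0,0,0,0],[0,0,-0.4,0,0,0,0]]]}}

```text
t: 5.87
eef_pos: [564.2, 116.5, 389.4]
tcp_rot: [3.141, 0.003, 2.998]
ft_force: [-0.5, 1.4, -0.4]
opening: 0.499
grip_force: 0.0
```

```bash
python3 - <<'E'
from h import *
st=state();print(st["t"],st["eef_pos"],st["tcp_rot"],st["opening"])
C=cam("wrist",st);im,d=read_camera("wrist");cv2.imwrite("pics/w3.png",im[:,:,::-1])
W=world(C,d).reshape(-1,3);q=W[(W[:,2]>150)&(W[:,2]<163)&(abs(W[:,0]-562)<30)&(abs(W[:,1]-117)<30)]
print(len(q)); c,wh,a=cv2.minAreaRect(q[:,:2].astype(np.float32));print(c,wh,a)
c=np.r_[st["eef_pos"],st["tcp_rot"][2]]
rows(c,[(565,10,400,2.6),(575,-100,400,1.95)])
rows((575,-100,400,1.95),[(614.5,-112,320,1.628),(614.5,-112,250,1.628)])
E
```

```text
5.8667 [564.21444312 116.46311395 389.36776096] [3.14077069e+00 2.95416602e-03 2.99813796e+00] 0.4990712408191335
1313
(562.8212280273438, 115.40130615234375) (11.790535926818848, 41.327823638916016) 82.00088500976562
(565, 10, 400, 2.6) [-0.107, -0.702, -0.071] [0.0, -0.0, 0.0634]
(575, -100, 400, 1.95) [-0.277, -1.418, -0.071] [-0.0, -0.0, 0.1668]
(614.5, -112, 320, 1.628) [-0.172, 0.215, 0.533] [0.0, -0.0, 0.0512]
(614.5, -112, 250, 1.628) [-0.172, 0.215, 1.0] [0.0, -0.0, 0.0512]
```

The knob bar now stands at 172°, which puts the joint at about 0.2: loose. Next I'll go to the crank handle.

>>> {"method": "arm_command", "body": {"rows": [[[-0.107,-0.702,-0.07,0,0,0.0634,0],[-0.107,-0.702,-0.07,0,0,0.0634,0],[-0.107,-0.702,-0.07,0,0,0.0634,0],[-0.107,-0.702,-0.07,0,0,0.0634,0],[-0.107,-0.702,-0.07,0,0,0.0634,0]]]}}

```text
t: 6.33
eef_pos: [565.0, 8.8, 397.4]
tcp_rot: [-3.141, -0.002, 2.597]
ft_force: [0.3, 0.4, 0.1]
opening: 0.499
grip_force: 0.0
```

```bash
python3 - <<'E'
from h import *
st=state();c=np.r_[st["eef_pos"],st["tcp_rot"][2]];print(c)
rows(c,[(610,-112,400,1.63)])
E
```

```text
[565.00065898   8.8368788  397.44750225   2.59694006]
(610, -112, 400, 1.63) [-0.674, -0.534, -0.017] [0.0, -0.0, 0.1539]
```

>>> {"method": "arm_command", "body": {"rows": [[[-0.674,-0.534,0,0,0,0.154,0],[-0.674,-0.534,0,0,0,0.154,0],[-0.674,-0.534,0,0,0,0.154,0],[-0.674,-0.534,0,0,0,0.154,0],[-0.674,-0.534,0,0,0,0.154,0],[-0.674,-0.534,0,0,0,0.154,0],[-0.674,-0.534,0,0,0,0.154,0],[-0.674,-0.534,0,0,0,0.154,0],[-0.674,-0.534,0,0,0,0.154,0],[-0.674,-0.534,0,0,0,0.154,0]]]}}

```text
t: 7.17
eef_pos: [610.5, -109.9, 397.8]
tcp_rot: [-3.141, -0.001, 1.638]
ft_force: [-0.4, 1.2, -1.1]
opening: 0.504
grip_force: 0.0
```

```bash
python3 - <<'E'
from h import *
st=state();c=np.r_[st["eef_pos"],st["tcp_rot"][2]];print(c)
C=cam("wrist",st);im,d=read_camera("wrist");cv2.imwrite("pics/w4.png",im[:,:,::-1])
W=world(C,d).reshape(-1,3);q=W[(W[:,2]>70)&(W[:,2]<95)&(abs(W[:,0]-614)<30)&(W[:,1]<-100)&(W[:,1]>-130)]
print(len(q))
if len(q): print(q.min(0),np.median(q,0),q.max(0))
rows(c,[(614.5,-112,320,1.628),(614.5,-112,250,1.628)])
E
```

```text
[ 610.52104987 -109.85732993  397.78254343    1.63783776]
489
[ 609.29481212 -129.93981785   79.87426628] [ 615.52435702 -114.43934464   84.26805623] [ 622.03093267 -100.08517409   87.09383141]
(614.5, -112, 320, 1.628) [-0.016, 0.026, 0.519] [0.0, -0.0, 0.0016]
(614.5, -112, 250, 1.628) [-0.016, 0.026, 0.985] [0.0, -0.0, 0.0016]
```

View pics/w4.png

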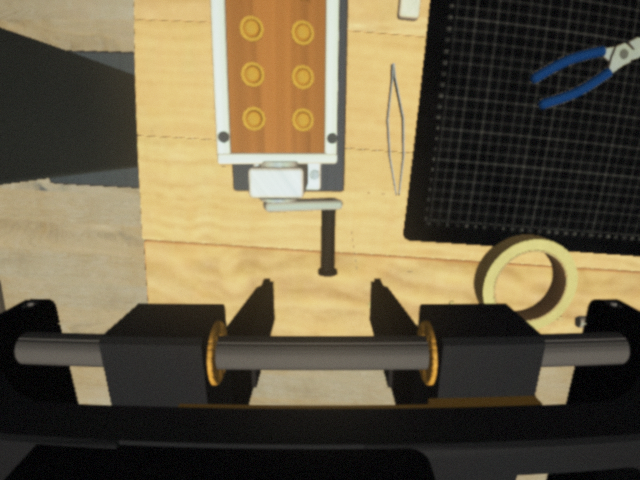

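The handle stands at (328,215–272), with its centre at x≈615.5, top z≈85 and axis z≈79, centred between the fingers. Descend and pinch.

>>> {"method": "arm_command", "body": {"rows": [[[-0.016,0.031,0.27,0,0,0.0016,0],[-0.016,0.031,0.54,0,0,0.0016,0],[-0.016,0.031,0.8,0,0,0.0016,0],[-0.016,0.031,0.985,0,0,0.0016,0],[-0.016,0.031,0.985,0,0,0.0016,0],[-0.016,0.031,0.985,0,0,0.0016,0],[-0.016,0.031,0.985,0,0,0.0016,-1],[-0.016,0.031,0.985,0,0,0.0016,-1],[-0.016,0.031,0.985,0,0,0.0016,-1],[-0.016,0.031,0.985,0,0,0.0016,-1]]]}}

```text
t: 8.05
eef_pos: [615.2, -112.9, 252.4]
tcp_rot: [3.139, 0.001, 1.623]
ft_force: [0.5, -0.1, 0.1]
opening: 0.279
grip_force: 0.0
```

>>> {"method": "arm_command", "body": {"rows": [[[0,0,0,0,0,0,-1],[0,0,0,0,0,0,-1],[0,0,0,0,0,0,-1],[0,0,0,0,0,0,-1]]]}}

```text
t: 8.38
eef_pos: [615.1, -113.0, 251.1]
tcp_rot: [3.141, 0.0, 1.622]
ft_force: [-1.2, 0.4, 2.1]
opening: 0.116
grip_force: 30.0
```

```bash
python3 - <<'E'
from h import *
st=state();c=np.r_[st["eef_pos"],st["tcp_rot"][2]];print(c,st["opening"],st["grip_force"],st["ft_force"])
p0=-.279
for i,th in enumerate(np.linspace(p0,np.pi,29)[1:]):
    print(i+1,round(th,2),((40*(np.cos(th)-np.cos(p0)))/150).round(3),(-40*(np.sin(th)-np.sin(p0))/150).round(3))
E
```

```text
[ 615.12342957 -112.96848705  251.12002754    1.62222081] 0.11634103693927839 29.998466670513153 [-1.21592873  0.4463572   2.14689685]
1 -0.16 0.007 -0.032
2 -0.03 0.01 -0.064
3 0.09 0.009 -0.097
4 0.21 0.004 -0.129
5 0.33 -0.004 -0.16
6 0.45 -0.017 -0.19
7 0.58 -0.033 -0.219
8 0.7 -0.052 -0.245
9 0.82 -0.075 -0.268
10 0.94 -0.1 -0.289
11 1.06 -0.127 -0.307
12 1.19 -0.156 -0.321
13 1.31 -0.187 -0.331
14 1.43 -0.219 -0.338
15 1.55 -0.252 -0.34
16 1.68 -0.284 -0.339
17 1.8 -0.316 -0.333
18 1.92 -0.348 -0.324
19 2.04 -0.377 -0.311
20 2.16 -0.405 -0.295
21 2.29 -0.431 -0.275
22 2.41 -0.455 -0.252
23 2.53 -0.475 -0.226
24 2.65 -0.492 -0.199
25 2.78 -0.505 -0.169
26 2.9 -0.515 -0.138
27 3.02 -0.521 -0.106
28 3.14 -0.523 -0.073
```

>>> {"method": "arm_command", "body": {"rows": [[[0,0.007,-0.032,0,0,0,-1],[0,0.01,-0.064,0,0,0,-1],[0,0.009,-0.097,0,0,0,-1],[0,0.004,-0.129,0,0,0,-1]]]}}

```text
t: 8.72
eef_pos: [616.0, -112.9, 270.5]
tcp_rot: [3.141, -0.0, 1.622]
ft_force: [3.6, 0.1, -6.6]
opening: 0.122
grip_force: 30.0
```

>>> {"method": "arm_command", "body": {"rows": [[[0,-0.008,-0.031,0,0,0,-1],[0,-0.021,-0.061,0,0,0,-1],[0,-0.037,-0.09,0,0,0,-1],[0,-0.056,-0.116,0,0,0,-1],[0,-0.079,-0.139,0,0,0,-1],[0,-0.104,-0.16,0,0,0,-1],[0,-0.131,-0.178,0,0,0,-1],[0,-0.16,-0.192,0,0,0,-1],[0,-0.191,-0.202,0,0,0,-1],[0,-0.223,-0.209,0,0,0,-1]]]}}

```text
t: 9.55
eef_pos: [585.1, -114.4, 306.7]
tcp_rot: [3.125, 0.004, 1.622]
ft_force: [15.1, 5.7, 21.6]
opening: 0.117
grip_force: 30.0
```

```bash
python3 - <<'E'
from h import *
st=state();print(st["eef_pos"],st["ft_force"])
im,d=read_camera("side");cv2.imwrite("pics/s1.png",cv2.resize(im[150:380,220:440,::-1],None,fx=2.5,fy=2.5))
E
```

```text
[ 585.11096902 -114.42707711  306.74550298] [15.14579164  5.66231806 21.63758201]
```

View pics/s1.png

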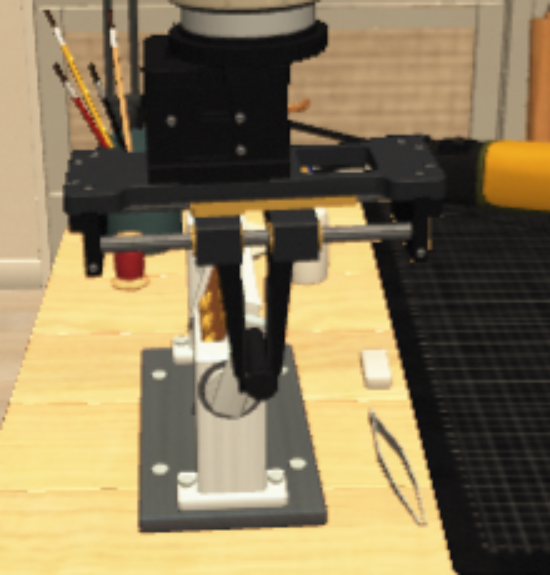

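The side view shows the panel near vertical, studs facing left, with the handle pinched at (258,370). The tool is being pushed up about 5 mm with 21 N because the bar rolls on a pad. I'll relax the pinch to a loose cage for the horizontal part of the arc, then pinch again.

>>> {"method": "arm_command", "body": {"rows": [[[0,0,0,0,0,0,-0.62],[0,0,0,0,0,0,-0.62],[0,-0.033,-0.002,0,0,0,-0.62],[0,-0.065,0,0,0,0,-0.62],[0,-0.097,0.005,0,0,0,-0.62],[0,-0.129,0.014,0,0,0,-0.62],[0,-0.158,0.027,0,0,0,-0.62],[0,-0.186,0.043,0,0,0,-0.62],[0,-0.212,0.063,0,0,0,-0.62],[0,-0.236,0.086,0,0,0,-0.62]]]}}

```text
t: 10.43
eef_pos: [546.5, -116.5, 288.2]
tcp_rot: [-3.141, -0.0, 1.622]
ft_force: [1.9, 0.4, 1.6]
opening: 0.19
grip_force: 0.9
```

>>> {"method": "arm_command", "body": {"rows": [[[0,0,0,0,0,0,-0.62],[0,0,0,0,0,0,-1],[0,0,0,0,0,0,-1],[0,0,0,0,0,0,-1],[0,0,0,0,0,0,-1]]]}}

```text
t: 10.85
eef_pos: [547.5, -116.4, 288.2]
tcp_rot: [3.141, 0.0, 1.622]
ft_force: [5.3, 0.2, -6.5]
opening: 0.122
grip_force: 30.0
```

>>> {"method": "arm_command", "body": {"rows": [[[0,-0.02,0.026,0,0,0,-1],[0,-0.037,0.053,0,0,0,-1],[0,-0.05,0.083,0,0,0,-1],[0,-0.06,0.114,0,0,0,-1],[0,-0.066,0.146,0,0,0,-1],[0,-0.068,0.179,0,0,0,-1],[0,-0.068,0.179,0,0,0,-1],[0,-0.068,0.179,0,0,0,-1]]]}}

```text
t: 11.52
eef_pos: [537.0, -117.1, 261.8]
tcp_rot: [3.141, 0.0, 1.622]
ft_force: [1.8, -0.1, -0.1]
opening: 0.122
grip_force: 30.0
```

```bash
cat > tilt.py <<'E'
from h import *
def tilt(n="top"):
    st=state();C=cam(n,st);im,d=read_camera(n);W=world(C,d).reshape(-1,3)
    f=np.c_[W[:,0]-568,W[:,1]-25]; c,s=np.cos(.057),np.sin(.057)
    fx=c*f[:,0]+s*f[:,1];fy=-s*f[:,0]+c*f[:,1]
    m=(abs(fx)<32)&(abs(fy)<55)&(W[:,2]>50)&(W[:,2]<140)
    A=np.c_[fx[m],np.ones(m.sum())];z=W[m,2]
    for _ in range(3):
        k,_r,_2,_3=np.linalg.lstsq(A,z,rcond=None);g=abs(A@k-z)<4;A,z=A[g],z[g]
    print(n,"n",m.sum(),len(z),"tilt(+ = +x side up)",np.arctan(k[0]),"z",k[1]); return im
if __name__=="__main__":
    st=state();print(st["t"],st["eef_pos"],st["ft_force"],st["opening"])
    for n in("top","side"): cv2.imwrite(f"pics/t_{n}_{st['t']:.1f}.png",tilt(n)[:,:,::-1])
E
python3 tilt.py
```

```text
11.5167 [ 537.02937969 -117.0537281   261.84069799] [ 1.84483025 -0.0999462  -0.11070164] 0.12174440760058725
top n 1628 1534 tilt(+ = +x side up) -0.12413405968583209 z 92.94770855469234
side n 313 313 tilt(+ = +x side up) -0.12542761088559543 z 92.09771442432198
```

The tilt measures 0.124 rad short of level in both views. I'll lower the handle about 5 mm more.

>>> {"method": "arm_command", "body": {"rows": [[[0,-0.001,0.018,0,0,0,-1],[0,-0.002,0.036,0,0,0,-1],[0,-0.002,0.036,0,0,0,-1],[0,-0.002,0.036,0,0,0,-1]]]}}

```text
t: 11.95
eef_pos: [536.6, -117.0, 256.5]
tcp_rot: [3.141, 0.0, 1.622]
ft_force: [2.2, -0.4, 1.5]
opening: 0.122
grip_force: 30.0
```

```bash
python3 tilt.py
```

```text
11.95 [ 536.63938611 -117.03931269  256.48580486] [ 2.2018584  -0.40912985  1.5116144 ] 0.1221976032911952
top n 1662 1540 tilt(+ = +x side up) -0.007533149773264023 z 92.77682416208057
side n 243 243 tilt(+ = +x side up) -0.004799076544635995 z 92.1720613980346
```

Level within 0.01 rad. Release, rise, and check the tilt again.

>>> {"method": "arm_command", "body": {"rows": [[[0,0,0,0,0,0,-0.3],[0,0,0,0,0,0,-0.3],[0,0,0,0,0,0,-0.3],[0,0,-0.1,0,0,0,-0.3],[0,0,-0.3,0,0,0,-0.3],[0,0,-0.55,0,0,0,-0.3],[0,0,-0.8,0,0,0,-0.2],[0,0,-0.95,0,0,0,0],[0,0,-0.95,0,0,0,0],[0,0,-0.95,0,0,0,0]]]}}

```text
t: 12.88
eef_pos: [536.1, -116.8, 399.6]
tcp_rot: [3.14, 0.0, 1.622]
ft_force: [-0.5, 0.2, -0.4]
opening: 0.49
grip_force: 0.0
```

```bash
python3 tilt.py; python3 - <<'E'
from h import *
st=state();c=np.r_[st["eef_pos"],st["tcp_rot"][2]];print(c)
rows(c,[(540,10,400,2.3)]); rows((540,10,400,2.3),[(563,116,400,2.998)])
E
```

```text
12.8833 [ 536.14956089 -116.84081035  399.56499798] [-0.54330051  0.20647037 -0.39982988] 0.49032180568571265
top n 1667 1542 tilt(+ = +x side up) -0.008765566035282592 z 92.81395386343581
side n 1177 1177 tilt(+ = +x side up) -0.010879708754371909 z 92.1851505101873
[ 536.16364973 -116.88396212  397.65207493    1.62206246]
(540, 10, 400, 2.3) [0.843, 0.069, -0.016] [-0.0, 0.0, -0.1079]
(563, 116, 400, 2.998) [0.425, 0.585, 0.0] [0.0, 0.0, -0.1111]
```

```bash
ls -t pics | head -2; cd pics; python3 -c "
import cv2,glob,os
f=sorted(glob.glob('t_top_*'),key=os.path.getmtime)[-1];a=cv2.imread(f)
cv2.imwrite('c2.png',cv2.resize(a[195:295,190:420],None,fx=3,fy=3))"
```

```text
t_side_12.9.png
t_top_12.9.png
```

View pics/c2.png

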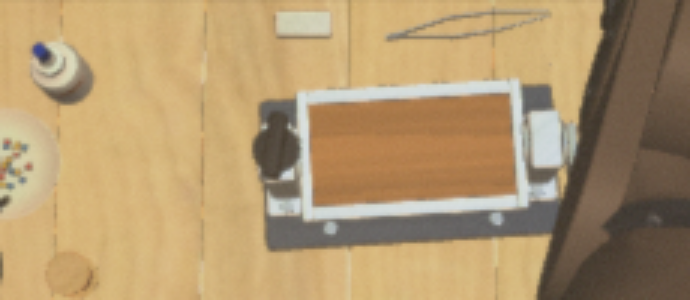

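The picture shows the plain back up and level at (412,150), the knob loose at (277,145), and the bystanders unmoved. Back to the knob.

>>> {"method": "arm_command", "body": {"rows": [[[0.843,0.07,0,0,0,-0.108,0],[0.843,0.07,0,0,0,-0.108,0],[0.843,0.07,0,0,0,-0.108,0],[0.843,0.07,0,0,0,-0.108,0],[0.843,0.07,0,0,0,-0.108,0],[0.843,0.07,0,0,0,-0.108,0],[0.843,0.07,0,0,0,-0.108,0],[0.843,0.07,0,0,0,-0.108,0]]]}}

```text
t: 13.65
eef_pos: [540.5, 9.8, 397.6]
tcp_rot: [-3.14, -0.002, 2.299]
ft_force: [-0.4, -0.5, -0.5]
opening: 0.504
grip_force: 0.0
```

>>> {"method": "arm_command", "body": {"rows": [[[0.425,0.585,0,0,0,-0.111,0],[0.425,0.585,0,0,0,-0.111,0],[0.425,0.585,0,0,0,-0.111,0],[0.425,0.585,0,0,0,-0.111,0],[0.425,0.585,0,0,0,-0.111,0],[0.425,0.585,0,0,0,-0.111,0],[0.425,0.585,0,0,0,-0.111,0],[0.425,0.585,0,0,0,-0.111,0],[0.425,0.585,0,0,0,-0.111,0]]]}}

```text
t: 14.4
eef_pos: [563.4, 115.6, 398.6]
tcp_rot: [-3.142, -0.001, 2.994]
ft_force: [-0.1, -0.3, -0.2]
opening: 0.498
grip_force: 0.0
```

```bash
python3 - <<'E'
from h import *
st=state();c=np.r_[st["eef_pos"],st["tcp_rot"][2]];print(c,st["opening"])
C=cam("wrist",st);im,d=read_camera("wrist")
W=world(C,d).reshape(-1,3);q=W[(W[:,2]>150)&(W[:,2]<163)&(abs(W[:,0]-562)<30)&(abs(W[:,1]-117)<30)]
print(len(q),cv2.minAreaRect(q[:,:2].astype(np.float32)))
rows(c,[(563.5,116.3,328,2.998)])
E
```

```text
[563.42938028 115.56575399 398.55539212   2.99396862] 0.4984336416466689
1191 ((562.9124145507812, 115.13105773925781), (11.513461112976074, 41.697296142578125), 81.86572265625)
(563.5, 116.3, 328, 2.998) [0.0, 0.005, 0.47] [-0.0, 0.0, -0.0006]
```

>>> {"method": "arm_command", "body": {"rows": [[[0,0.005,0.2,0,0,0,0],[0,0.005,0.4,0,0,0,0],[0,0.005,0.47,0,0,0,0],[0,0.005,0.47,0,0,0,0],[0,0.005,0.47,0,0,0,-1],[0,0.005,0.47,0,0,0,-1],[0,0.005,0.47,0,0,0,-1],[0,0.005,0.47,0,0,0,-1],[0,0.005,0.47,0,0,0,-1],[0,0.005,0.47,0,0,0,-1]]]}}

```text
t: 15.28
eef_pos: [563.5, 116.6, 328.9]
tcp_rot: [3.141, 0.001, 2.998]
ft_force: [-0.3, -1.5, 1.2]
opening: 0.134
grip_force: 1.4
```

>>> {"method": "arm_command", "body": {"rows": [[[0,0,0,0,0,0,-1],[0,0,0,0,0,0,-1],[0,0,0,0,0,0.015,-1],[0,0,0,0,0,0.03,-1],[0,0,0,0,0,0.045,-1],[0,0,0,0,0,0.06,-1],[0,0,0,0,0,0.075,-1],[0,0,0,0,0,0.09,-1],[0,0,0,0,0,0.105,-1],[0,0,0,0,0,0.12,-1]]]}}

```text
t: 16.12
eef_pos: [563.5, 116.2, 328.9]
tcp_rot: [-3.141, 0.001, 2.24]
ft_force: [-2.8, -6.0, 6.5]
opening: 0.124
grip_force: 30.0
```

>>> {"method": "arm_command", "body": {"rows": [[[0,0,0,0,0,0.015,-1],[0,0,0,0,0,0.03,-1],[0,0,0,0,0,0.045,-1],[0,0,0,0,0,0.06,-1],[0,0,0,0,0,0.07,-1],[0,0,0,0,0,0.075,-1],[0,0,0,0,0,0.075,-1],[0,0,0,0,0,0.075,-1]]]}}

```text
t: 16.78
eef_pos: [563.4, 116.2, 328.9]
tcp_rot: [3.142, 0.001, 1.774]
ft_force: [-2.5, -5.9, 6.1]
opening: 0.126
grip_force: 30.3
```

```bash
python3 tilt.py; python3 -c "
from cell import *
s=state();print(s['tcp_rot'],s['moment'])"
```

```text
16.7833 [563.44176402 116.22958034 328.91321885] [-2.47309869 -5.90266622  6.07932013] 0.12628635192818805
top n 1238 1148 tilt(+ = +x side up) -0.008961763575897782 z 92.88185345146323
side n 1168 1168 tilt(+ = +x side up) -0.010503163291439457 z 92.26469083212316
[3.14148209e+00 1.12218527e-03 1.77414020e+00] [-1.22065226  0.39435399  0.55293793]
```

Yaw has reached 1.774, at the tight stop. Release, rise and check the knob.

>>> {"method": "arm_command", "body": {"rows": [[[0,0,0,0,0,0,0],[0,0,0,0,0,0,0],[0,0,0,0,0,0,0],[0,0,0,0,0,0,0],[0,0,-0.2,0,0,0,0],[0,0,-0.45,0,0,0,0],[0,0,-0.45,0,0,0,0],[0,0,-0.45,0,0,0,0]]]}}

```text
t: 17.55
eef_pos: [563.5, 116.7, 397.5]
tcp_rot: [3.138, 0.0, 1.773]
ft_force: [0.3, 0.1, -1.2]
opening: 0.496
grip_force: 0.0
```

```bash
python3 tilt.py; python3 - <<'E'
from h import *
st=state();print(st["eef_pos"],st["ft_force"],st["qvel"].round(3))
C=cam("wrist",st);im,d=read_camera("wrist")
W=world(C,d).reshape(-1,3);q=W[(W[:,2]>150)&(W[:,2]<163)&(abs(W[:,0]-562)<30)&(abs(W[:,1]-117)<30)]
c,wh,a=cv2.minAreaRect(q[:,:2].astype(np.float32));print(c,wh,a)
a=np.deg2rad(a+(90 if wh[1]>wh[0] else 0));print("knob",(.057-a)%np.pi)
E
```

```text
17.55 [563.47804464 116.69344917 397.5253312 ] [ 0.29761049  0.12337203 -1.23858564] 0.4956474537783391
top n 1257 1176 tilt(+ = +x side up) -0.004673364300067949 z 92.73120695648318
side n 1166 1166 tilt(+ = +x side up) -0.0082165652968498 z 92.22869947361335
[563.23161256 116.60696407 395.22015064] [ 0.28456374  0.2371209  -0.9186281 ] [-0.001  0.015  0.008 -0.001 -0.     0.001]
(563.2177734375, 116.03694915771484) (11.843891143798828, 41.865150451660156) 11.918661117553711
knob 1.4197764478641572
```

The knob is tight at about 1.4 and the panel is level, so I'm handing in.

```bash
python3 -c "
from cell import *
print(job_done())"
```

```text
the job is handed in; nothing more can be done
None
```

I handed the job in at about 18 s: the panel lies plain back up, level to within about 0.01 rad, the lock knob measures fully tight (about 1.4 rad), the gripper is clear of everything, and the bystanders looked unmoved in the last picture I viewed (before the final tightening); no verdict came back from the judge.

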